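# Post a rejected power resistor through a sprung flap

## Robot

A 7-joint arm with a two-finger parallel gripper is mounted at the origin on the work surface. World frame = base frame: x ahead of the robot, y to its left, z up, the work surface at z = 0. Lengths are in m, angles in rad, forces in N, time in s.
With the tool pointing down it reaches from about 0.4 to 0.85 m from the base axis. Payload 10.4 kg.
Tool frame: the origin (TCP) lies at the very end of the fingers, on their centre line; the grasp point (between the pads) lies 19 mm behind it; y points along the fingers, x is the direction in which the jaws open and shut, and the axes are right-handed (so a half turn about y gives the same grasp; the last joint's range is limited). The gripper opens to 87 mm and grips with 3 to 60 N. Pads are 19 mm wide; open, the fingers measure 117 mm over their backs; the gripper's body (75 mm by 190 mm) begins 51 mm behind the grasp point.
Start: joints at [-1.194, 0.332, -0.065, 1.46, 0.022, 1.35, -0.088], TCP at [0.243, 0.576, 0.223] pointing down, gripper open.
Joint ranges: [-2.6, 2.6], [-0.5, 2.12], [-1.47, 1.34], [0.16, 2.42], [-1.27, 4.41], [0.06, 2.06], [-2.6, 2.6]. Speed limits (rad/s): [2.22, 2.22, 2.79, 2.79, 3.14, 3.14, 3.14].

## Interface

Orientations are given as a unit quaternion [x, y, z, w].
In Python, from bench import readout, vision, r gives the robot as it stands.
- The arm moves only by the tool arm_command, never from a script. Its argument "targets" is a list that holds one entry, the list of rows, each a list of 6 numbers: the shift along the tool's x, y, z in m, then the turn, a rotation vector about the tool's x, y, z in degrees. A call has 1 to 12 rows; each row shifts and turns the commanded pose from where the row before left it, along the tool's axes as they then stand; what a row does not reach is not made up. A row lasts 1/12 s, in which the tool goes at most 41.7 mm and 7.16 degrees, less where a joint would pass 70% of its speed; a pose out of reach is approached as far as the arm can. A call is refused whole if a number of a shift passes 0.0417 or a number of a turn 7.16, either way. A call with a gripper value outside its range is refused whole. "hand" is the opening, from 0 (shut) to 1 (fully open), set as the call begins (left out, the last holds). The fingers move at their own pace and stop on an object; "grip_force" is the grip in N (left out, the last holds). Time passes only in rows, so rows that do not move let the fingers close. It gives the time, the measured TCP pose, the force and the opening at its end, in the units of the state.
- readout.read_state(): the state, without advancing time (a new reading comes with each control period).
- vision.camera(name): name is "side" or "top" or "wrist"; returns a dict with "pixels" (480x640x3 uint8, blue, green, red), "fovy" (degrees; the focal length in pixels is half the picture's height over the tangent of half this angle, whatever the lens; pixels are square), "cx", "cy" (the principal point, pixels), "R" (3x3) and "t" (3): a world point X has camera coordinates R X + t; the wrist camera has in their place "mount" (4x4, takes a point from camera to tool coordinates, whose origin is the TCP and whose axes are the tool frame's). Camera axes: x right, y down, z forward; pixel columns grow to the right and rows downward; lengths in m; the calibration is good to about 2 mm. A picture is of the moment at which its call begins: read the wrist's pose just before it. There is no depth.
- r.close_job(): hands the job in, once; it reports no verdict.
The state is a dict: "time": time; "joint_positions": joint angles; "joint_vel": joint speeds; "joint_torque": joint torques, N m; "ee_pos": TCP position; "eef_rot": TCP orientation; "ft_force": force on the tool from outside, world axes, zero at the start; "torque": the same for the moment, N m; "width": finger opening in m.
Only numpy, scipy, OpenCV 4.12 (cv2) and the standard library are available. Lean on these libraries where they do the work, as an engineer would, in place of code of your own. Each camera call takes 0.05 s, during which the arm holds its last target.

## Task

Drop the power resistor that lies across the rails on top of the reject box into the box: with one finger push the sprung flap down and keep it open, and with the other finger push the resistor off the rails into the opening, holding the flap until it has dropped through. Then withdraw so that the flap springs shut over it. Do not squeeze or lift the resistor, only push it gently, and leave the other things on the bench where they are.

Things in the scene. Friction and masses are not known exactly. Their poses are not given: they have to be found in the camera images.
- reject_box: Fixed grey sheet-metal box, 160 mm tall, open on top under a sprung flap, clear far wall. Origin at bench level straight below the lip (the rails' inner end, midway between them). Its x is the push direction, rails towards flap; z up. The box spans x -65 to 137, y -90 to 90 mm. The empty bin under the flap has its floor at z = 5 mm.
- lip (a point): Lip: top of the rails' inner end, midway between them, 160 mm above the bench; axes as the box's. From here two flat steel rails run back to x = -65 mm, at y = 30 to 90 and -30 to -90 mm, tops at z = 0. Between them is a finger notch 60 mm wide, 55 mm deep, open to the near side and to the flap's opening, so a finger below rail height can push along x.
- hinge (a point): Middle of the flap's hinge line (along box y), 116 mm beyond the lip, level with it. Beyond it the box's top is solid (x = 118 to 137 mm from the lip). The flap's opening is x = 0 to 118, y = -71 to 71 mm from the lip, bordered by solid top strips level with the rails.
- flap (a joint): Aluminium flap, 112 mm (box x) by 136 mm (y), 4 mm thick, level with the rails when shut (0 rad). Hinged at its far edge; its free edge, 3 mm beyond the lip, swings down into the box, up to 1.1 rad. A spring shuts it (0.13 N m shut, 0.2 N m wide open: a 2 to 8 N push, more near the hinge). The resistor's weight does not open it.
- resistor_centre (a point): Centre of the power resistor, a brass-coloured finned block 96 mm long (its y), 30 wide (its x), 16 high, 55 to 115 g, with thin 4 mm ceramic ends. It lies across both rails over the notch, long axis within 0.12 rad of the box's y, centre 19 to 33 mm before the lip and within 8 mm of the middle. Once its centre is pushed past the lip it tips off the rails.
- jar: Amber jar with black lid, 48 mm across, 62 mm tall, standing beside the box (on its +y side); leave it. Origin at its underside.
- screwdriver: Screwdriver, 160 mm long, lying beside the box (on its -y side); leave it. Origin under its middle.
- small_resistor: Small brass-coloured resistor, 20 x 50 x 14 mm, lying on the bench on the box's -y side; not the one to post, leave it. Origin at its underside.
- terminal_block: Blue block 50 x 70 x 40 mm on the bench to the right; leave it. Origin at its underside.
- dish: White ceramic dish 140 mm across on the bench to the left; leave it. Origin at its underside.

How it is judged:
On the way, in this order (a step that is already met when the one before it is completed fails the run):
1. the flap is held at least 0.35 rad open by a finger while a finger pushes the resistor, still on the rails (value of joint flap above 0.35 rad and contact force between the fingers and flap above 0.3 N and contact force between the fingers and resistor above 0.03 N and z of resistor_centre in the frame of reject_box above 0.155 m and x of resistor_centre in the frame of reject_box below 0.02 m), for 0.05 s.
2. the resistor has dropped through below the lip, the flap still held by a finger (value of joint flap above 0.3 rad and contact force between the fingers and flap above 0.3 N and x of resistor_centre in the frame of reject_box between 0 and 0.132 m and y of resistor_centre in the frame of reject_box between -0.085 and 0.085 m and z of resistor_centre in the frame of reject_box below 0.13 m), for 0.05 s.
At the end, for the whole second after the job is handed in: The resistor is at rest inside the box, its centre more than 60 mm below the top, and the flap is shut (within 0.08 rad) (x of resistor_centre in the frame of reject_box between 0 and 0.132 m and y of resistor_centre in the frame of reject_box between -0.085 and 0.085 m and z of resistor_centre in the frame of reject_box below 0.1 m and value of joint flap below 0.08 rad and linear speed of resistor below 0.03 m/s); the robot touches nothing.
It fails at once if the resistor is lifted (more than 20 mm above where it lay) (z of resistor_centre in the frame of reject_box above 0.188 m).
It fails at once if the resistor is squeezed or shoved hard (over 15 N) (contact force between the fingers and resistor above 15 N).
It fails at once if another thing on the bench is moved more than 30 mm (distance of any of jar, screwdriver, small_resistor, terminal_block, dish from where it was at the start of the episode above 0.03 m).
It also fails if it takes over 32 s, if anything falls off the work surface, if the arm or the gripper's body presses on something with over 40 N, if the wrist force passes 120 N, or if a joint passes its speed limit or range.

## Working session

There is one attempt and no reset: what is moved stays moved. The work goes in short steps, Python scripts to look and compute and a tool call to move; the robot and the scene stay as the last step left them, time stands still between calls to the robot, and variables do not carry over. Pictures are saved under pics/ and viewed, and the job is handed in when it is done.

Besides the shell and the picture viewer there is one more tool, called after "Request:" as name([rows], argument=value, ...), one row to a line, values as JSON. arm_command: Moves the arm, as the interface text tells. Its arguments: {"type":"object","properties":{"targets":{"type":"array","items":{"type":"array","items":{"type":"array","items":{"type":"number"}}}},"hand":{"type":"number"},"grip_force":{"type":"number"}},"required":["targets"]}

```bash
mkdir -p pics; ls; python3 - <<'E'
from bench import readout, vision, r
import cv2,numpy as np
print(readout.read_state())
for n in ["side","top","wrist"]:
    c=vision.camera(n); cv2.imwrite(f"pics/{n}0.png",c["pixels"])
    print(n,{k:v for k,v in c.items() if k!="pixels"})
    import pickle; pickle.dump(c,open(f"{n}0.pkl","wb"))
E
```

```text
pics
{'time': 0.0, 'joint_positions': array([-1.19361252,  0.33288209, -0.0647062 ,  1.46093336,  0.02160557,
        1.34988517, -0.08852534]), 'joint_vel': array([-1.41230490e-03,  6.45313488e-04, -1.57959878e-03, -5.66441453e-04,
        6.26591366e-05,  1.14632386e-03, -6.50565922e-04]), 'joint_torque': array([-9.81331505e-04, -6.23242307e+01,  2.39373866e-02, -3.89900851e+01,
       -6.15647575e-02,  3.94124107e-02,  9.54623056e-05]), 'ee_pos': array([0.24311741, 0.57536436, 0.22175137]), 'eef_rot': array([ 0.58962069,  0.39036062, -0.39116535, -0.58902945]), 'ft_force': array([-0.70457785, -0.05943617,  0.3719844 ]), 'torque': array([ 0.00396055, -0.0068365 , -0.00256329]), 'width': 0.08702313465249245}
side {'fovy': 42.15186097764076, 'cx': 322.8006283708124, 'cy': 235.6952129888371, 'R': array([[-0.77548208, -0.63136432,  0.00257638],
       [-0.364008  ,  0.44375633, -0.81888858],
       [ 0.51587374, -0.63597124, -0.57394674]]), 't': array([0.42306081, 0.31134741, 1.36349098])}
top {'fovy': 53.789372997608616, 'cx': 318.6005898826473, 'cy': 239.46161295366062, 'R': array([[-0.01030208, -0.99990654,  0.0089876 ],
       [-0.99514631,  0.00937254, -0.09795906],
       [ 0.09786567, -0.00995316, -0.99514986]]), 't': array([-0.01804842,  0.54553553,  1.17750516])}
wrist {'fovy': 63.9597982983602, 'cx': 318.22825253499735, 'cy': 241.32283061817375, 'mount': array([[ 9.99999781e-01, -3.18964162e-04, -5.80411815e-04,
         2.46552569e-04],
       [ 4.85721239e-04, -2.42537335e-01,  9.70141951e-01,
        -1.61131926e-01],
       [-4.50212049e-04, -9.70142020e-01, -2.42537126e-01,
         6.65771135e-02],
       [ 0.00000000e+00,  0.00000000e+00,  0.00000000e+00,
         1.00000000e+00]])}
```

View pics/side0.png

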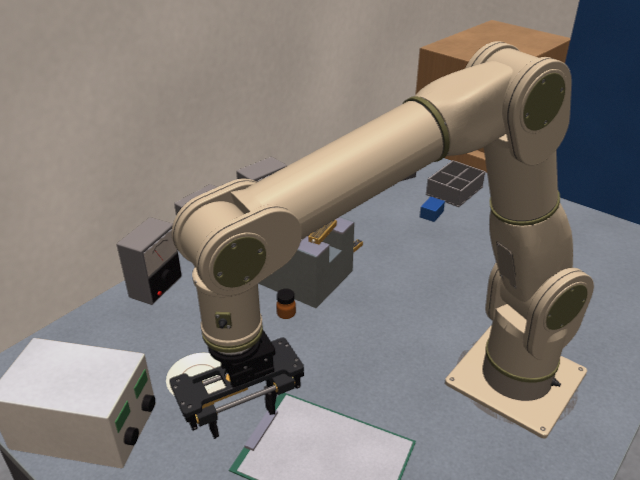

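View pics/top0.png

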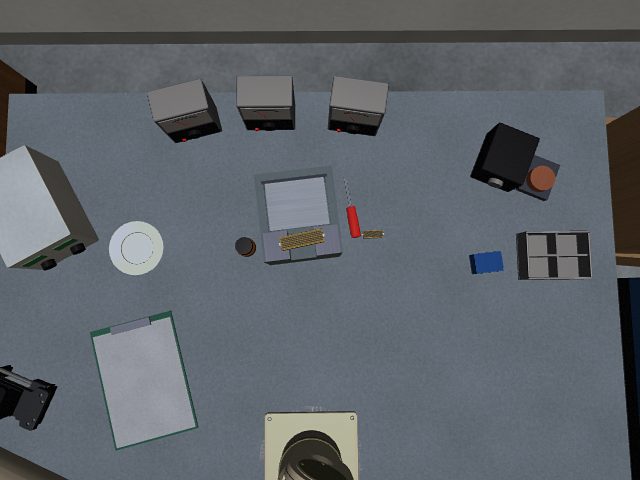

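View pics/wrist0.png

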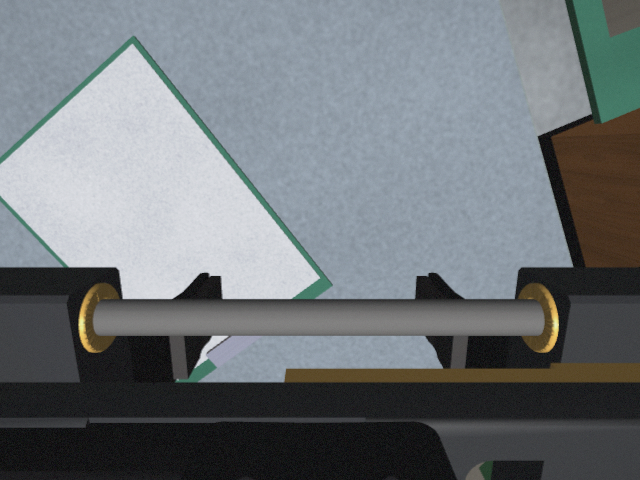

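The top view shows the box at about (300,215), rails on the robot's side, with the resistor at (302,239). The push direction is away from the base. The jar at (245,246) and the screwdriver at (352,215) stand beside the box. The side view is partly hidden by the arm. I'll zoom in on both to measure.

```bash
python3 - <<'E'
import cv2,pickle
c=pickle.load(open("top0.pkl","rb"))["pixels"]
cv2.imwrite("pics/topz.png",cv2.resize(c[155:275,230:390],None,fx=5,fy=5,interpolation=cv2.INTER_CUBIC))
c=pickle.load(open("side0.pkl","rb"))["pixels"]
cv2.imwrite("pics/sidez.png",cv2.resize(c[200:320,240:400],None,fx=5,fy=5,interpolation=cv2.INTER_CUBIC))
E
```

```text
(no output)
```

View pics/topz.png

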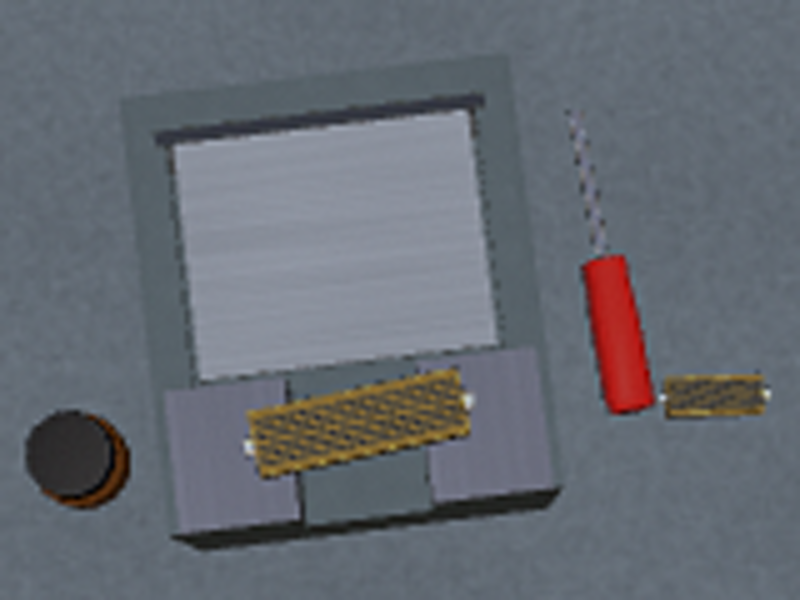

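View pics/sidez.png

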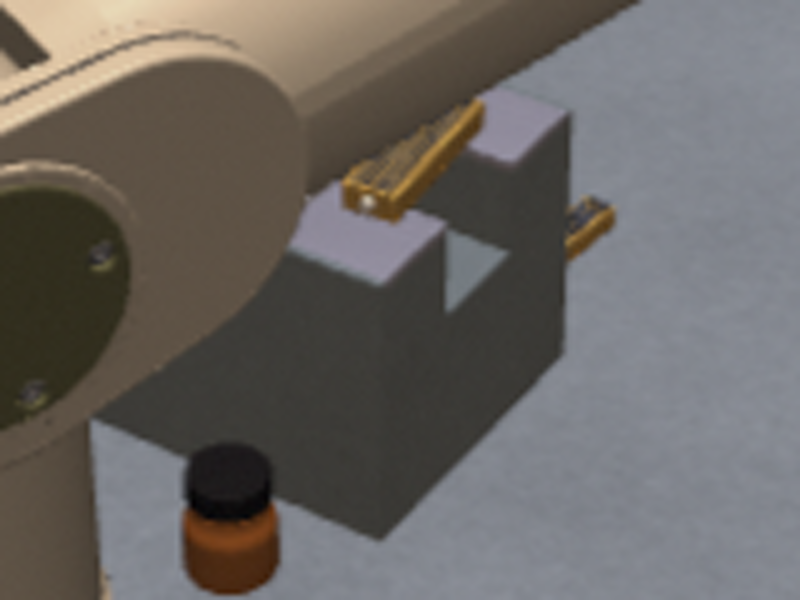

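```bash
cat > h.py <<'E'
import numpy as np,pickle
from scipy.optimize import least_squares
from scipy.spatial.transform import Rotation as Rn
def proj(c,X):
    X=np.atleast_2d(X); p=X@c["R"].T+c["t"]; f=240/np.tan(np.radians(c["fovy"]/2))
    return np.c_[c["cx"]+f*p[:,0]/p[:,2],c["cy"]+f*p[:,1]/p[:,2]]
def T(p,L):
    L=np.asarray(L,float); c,s=np.cos(p[3]),np.sin(p[3])
    return np.c_[p[0]+c*L[:,0]-s*L[:,1],p[1]+s*L[:,0]+c*L[:,1],p[2]+L[:,2]]
E
python3 - <<'E'
from h import *
top=pickle.load(open("top0.pkl","rb"));side=pickle.load(open("side0.pkl","rb"))
z=lambda a,u,v:(np.array(a,float)+.5)/5-.5+[u,v]
tp=z([(172,537),(560,488),(508,55),(122,100)],230,155);tL=np.array([(-65,90,160),(-65,-90,160),(137,-90,160),(137,90,160)])/1e3
sp=z([(380,285),(445,228),(512,163),(571,112),(380,540),(563,352)],240,200);sL=np.array([(-65,90,160),(-65,30,160),(-65,-30,160),(-65,-90,160),(-65,90,0),(-65,-90,0)])/1e3
f=lambda p:np.r_[(proj(top,T(p,tL))-tp).ravel(),(proj(side,T(p,sL))-sp).ravel()]
s=least_squares(f,[.55,0,0,0]);print("box",s.x,np.round(s.fun,1))
f2=lambda p:(proj(top,T([p[0],p[1],0,p[2]],tL))-tp).ravel()
s2=least_squares(f2,[.55,0,0]);print("toponly",s2.x,np.round(s2.fun,1))
# resistor
rp=z([(248,412),(458,370),(470,435),(262,477)],230,155)
rs=z([(345,180),(403,190),(484,103)],240,200)
rL=np.array([(15,44,8),(15,-44,8),(-15,-44,8),(-15,44,8)])/1e3
f3=lambda p:(proj(top,T(p,rL))-rp).ravel()
f4=lambda p:np.r_[f3(p),(proj(side,T(p,rL[[0,3,2]]))-rs).ravel()]
s3=least_squares(f4,[.5,0,.168,0]);print("res",s3.x,np.round(s3.fun,1))
d=s3.x[:2]-s.x[:2];c,si=np.cos(s.x[3]),np.sin(s.x[3])
print("res in box",c*d[0]+si*d[1],-si*d[0]+c*d[1],s3.x[2]-s.x[2],s3.x[3]-s.x[3])
pickle.dump((s.x,s3.x),open("pose.pkl","wb"))
st=pickle.load
from bench import readout
q=readout.read_state();print(Rn.from_quat(q["eef_rot"]).as_matrix().round(3))
E
```

```text
box [5.58143027e-01 2.12534252e-02 3.67126799e-04 1.10512356e-01] [-1.  -0.5  0.7 -0.3  0.1 -0.8 -0.7 -0.7 -0.   0.5  0.7 -0.7  0.3  0.3
  0.8 -0.8  0.2  0.9  0.5  0.9]
toponly [0.55693704 0.02077189 0.11114625] [-0.8  0.   1.   0.2  0.3 -0.2 -0.5 -0.1]
res [0.53151253 0.01639138 0.16973691 0.19358654] [ 1.4 -0.4 -1.8  0.1 -1.5  0.2  1.3 -0.3  0.5 -0.8 -0.1  0.6  0.4  0. ]
res in box -0.027004270414091272 -0.001895370838961843 0.16936978143698697 0.08307418237250569
[[ 0.389 -0.    -0.921]
 [ 0.921 -0.001  0.389]
 [-0.001 -1.    -0.   ]]
```

Request:
arm_command([
  [[-0.0196, 0, -0.025, 0, 0, 0], [-0.0196, 0, -0.025, 0, 0, 0], [-0.0196, 0, -0.025, 0, 0, 0], [-0.0196, 0, -0.025, 0, 0, 0], [-0.0196, 0, -0.025, 0, 0, 0], [-0.0196, 0, -0.025, 0, 0, 0], [-0.0196, 0, -0.025, 0, 0, 0], [-0.0196, 0, -0.025, 0, 0, 0], [-0.0196, 0, -0.025, 0, 0, 0], [-0.0196, 0, -0.025, 0, 0, 0]],
], hand=1)

```text
time: 0.98
ee_pos: [0.3977, 0.2963, 0.2225]
eef_rot: [-0.589, -0.391, 0.391, 0.589]
ft_force: [1.0, -0.1, 0.0]
width: 0.0866
```

Request:
arm_command([
  [[-0.0196, 0, -0.025, 0, 0, 0], [-0.0196, 0, -0.025, 0, 0, 0], [-0.0196, 0, -0.025, 0, 0, 0], [-0.0196, 0, -0.025, 0, 0, 0], [-0.0196, 0, -0.025, 0, 0, 0], [-0.0196, 0, -0.025, 0, 0, 0], [-0.0196, 0, -0.025, 0, 0, 0], [-0.0196, 0, -0.025, 0, 0, 0], [-0.0196, 0, -0.025, 0, 0, 0], [-0.0196, 0, -0.025, 0, 0, 0]],
])

```text
time: 1.82
ee_pos: [0.5517, 0.0186, 0.2225]
eef_rot: [-0.589, -0.391, 0.391, 0.589]
ft_force: [0.7, 0.3, 0.1]
width: 0.0872
```

Request:
arm_command([
  [[0, 0, 0, 0, 6.1, 0], [0, 0, 0, 0, 6.1, 0], [0, 0, 0, 0, 6.1, 0], [0, 0, 0, 0, 6.1, 0], [0, 0, 0, 0, 6.1, 0], [0, 0, 0, 0, 6.1, 0], [0, 0, 0, 0, 6.1, 0], [0, 0, 0, 0, 6.1, 0], [0, 0, 0, 0, 6.1, 0], [0, 0, 0, 0, 6.1, 0], [0, 0, 0, 0, 0, 0]],
])

```text
time: 2.73
ee_pos: [0.5511, 0.0201, 0.2223]
eef_rot: [-0.706, -0.036, 0.036, 0.706]
ft_force: [0.3, 0.4, -0.2]
width: 0.0871
```

```bash
cat >> h.py <<'E'
def look(tag):
    from bench import readout, vision
    import cv2
    B,Rr=pickle.load(open("pose.pkl","rb"))
    q=readout.read_state(); M=Rn.from_quat(q["eef_rot"]).as_matrix()
    c,s=np.cos(B[3]),np.sin(B[3]); W=np.array([[c,s,0],[-s,c,0],[0,0,1]])
    pb=W@(q["ee_pos"]-[B[0],B[1],.16])
    print("t",q["time"],"tcp in lip frame mm",(pb*1e3).round(1),"toolx in box",(W@M[:,0]).round(3),"tooly",(W@M[:,1]).round(3),"F box",(W@q["ft_force"]).round(2),"w",q["width"],"q",q["joint_positions"].round(2))
    out={}
    for n in ["wrist","side","top"]:
        if n[0] in tag.split("_")[1]:
            cc=vision.camera(n); cc["pose"]=(q["ee_pos"],M); out[n]=cc
            cv2.imwrite(f"pics/{n}_{tag}.png",cc["pixels"]); pickle.dump(cc,open(f"{n}_{tag}.pkl","wb"))
    return out
def wristcam(c):
    p,M=c["pose"]; Tt=np.eye(4);Tt[:3,:3]=M;Tt[:3,3]=p; A=np.linalg.inv(Tt@c["mount"])
    c["R"]=A[:3,:3];c["t"]=A[:3,3]; return c
E
python3 -c "
from h import *
look('1_ws')"
```

```text
t 2.7333 tcp in lip frame mm [-7.1 -0.4 62.3] toolx in box [ 1.    -0.009 -0.   ] tooly [-0.  0. -1.] F box [ 0.38  0.37 -0.25] w 0.08706111683944506 q [-0.58  0.17  0.52  1.68 -0.09  1.31  0.06]
```

View pics/wrist_1_ws.png

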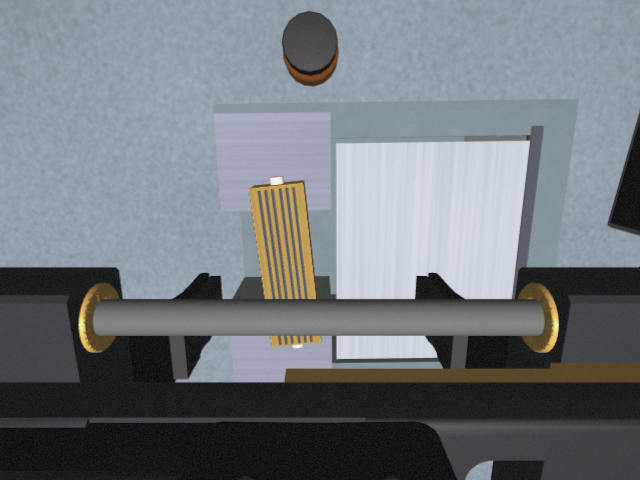

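View pics/side_1_ws.png

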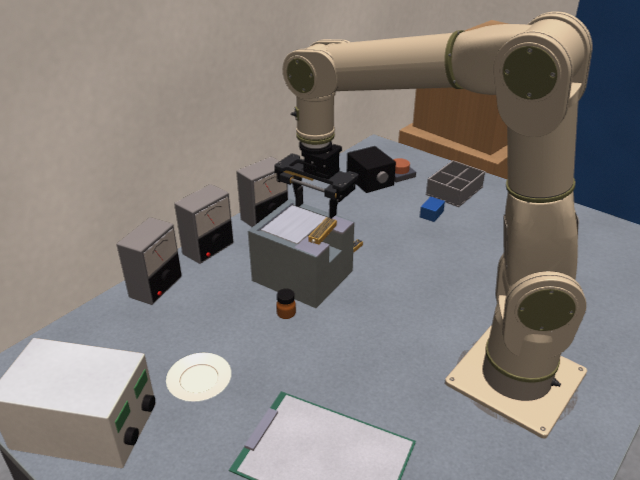

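```bash
python3 - <<'E'
from h import *
w=wristcam(pickle.load(open("wrist_1_ws.pkl","rb")));B,Rr=pickle.load(open("pose.pkl","rb"))
L=np.array([(-65,90,160),(0,90,160),(-65,30,160),(0,30,160),(137,90,160)])/1e3
P=np.array([(216,113),(331,112),(219,212),(330,210),(576,100)],float)
print((proj(w,T(B,L))-P).round(1))
s=least_squares(lambda p:(proj(w,T([p[0],p[1],0,p[2]],L))-P).ravel(),[.55,0,.1]);print(s.x,B,s.fun.round(1))
rL=np.array([(15,44,8),(-15,44,8),(15,-44,8),(-15,-44,8)])/1e3
rP=np.array([(303,183),(250,187),(320,343),(272,346)],float)
s2=least_squares(lambda p:(proj(w,T([p[0],p[1],.168,p[2]],rL))-rP).ravel(),[.55,0,.1]);print("res",s2.x,Rr,s2.fun.round(1))
for b,r in ((s.x[[0,1,2]],s2.x),):
    d=r[:2]-b[:2];c,si=np.cos(b[2]),np.sin(b[2]);print(c*d[0]+si*d[1],-si*d[0]+c*d[1],r[2]-b[2])
E
```

```text
[[ -3.8 -12. ]
 [ -0.2 -12.2]
 [  1.1  -2.6]
 [  0.9  -1.7]
 [  5.3  -2.7]]
[0.55887105 0.01768123 0.12140483] [5.58143027e-01 2.12534252e-02 3.67126799e-04 1.10512356e-01] [-4.2 -3.6 -1.4 -5.1  1.7  4.6  0.9  4.4  3.1  1.5]
res [0.53279204 0.01721131 0.19719984] [0.53151253 0.01639138 0.16973691 0.19358654] [ 1.8  4.6 -0.5  6.   0.4 -7.1 -1.9 -5.7]
-0.02594396460341267 0.0026918864464050016 0.07579501158998925
```

The wrist view agrees with the earlier fit to about 1 mm in x: resistor at (280,265), rails at (275,160), flap to the right, and the left finger clear behind the resistor. I'll descend, with the rear finger going into the notch and the front finger onto the flap.

Request:
arm_command([
  [[0, 0.02, 0, 0, -0.5, 0], [0, 0.02, 0, 0, 0, 0], [0, 0.015, 0, 0, 0, 0], [0, 0.005, 0, 0, 0, 0], [0, 0, 0, 0, 0, 0], [0, 0, 0, 0, 0, 0]],
])

```text
time: 3.33
ee_pos: [0.5515, 0.02, 0.1631]
eef_rot: [-0.706, -0.041, 0.041, 0.706]
ft_force: [0.9, 0.2, -0.2]
width: 0.0869
```

```bash
python3 -c "
from h import *
import cv2
c=look('2_ws')['side']['pixels']
cv2.imwrite('pics/s2z.png',cv2.resize(c[150:310,240:380],None,fx=4,fy=3.75,interpolation=cv2.INTER_CUBIC))"
```

```text
t 3.3333 tcp in lip frame mm [-6.7 -0.5  3.1] toolx in box [1.    0.006 0.   ] tooly [ 0.  0. -1.] F box [ 0.91  0.08 -0.16] w 0.08693419399752765 q [-0.57  0.22  0.52  1.76 -0.12  1.19  0.1 ]
```

View pics/s2z.png

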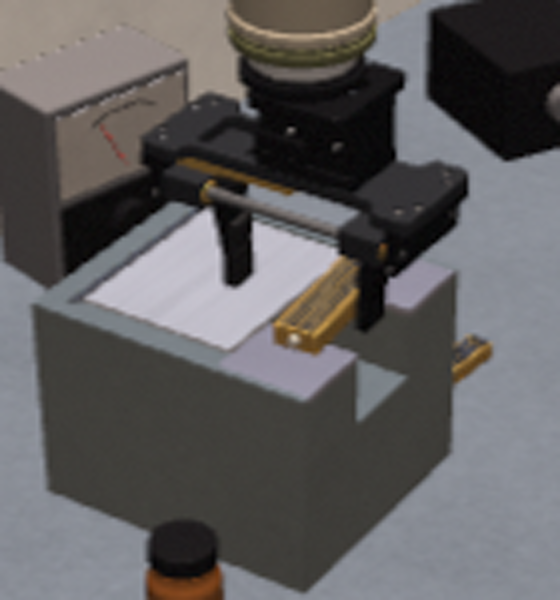

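View pics/wrist_2_ws.png

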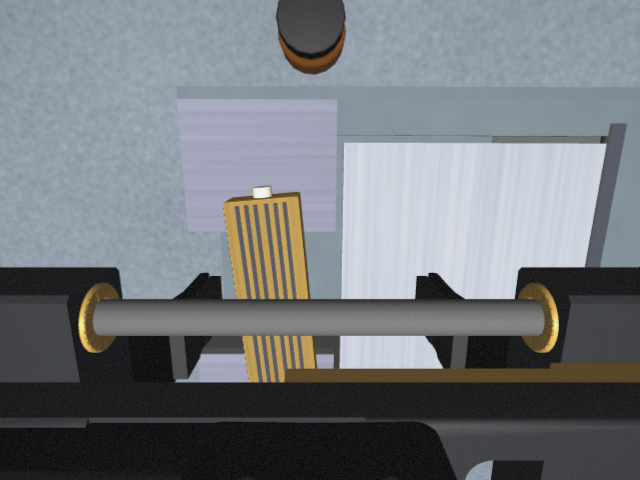

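The side view shows the front finger just above the flap at (240,280) and the rear finger at (372,325) behind the resistor at the notch. I'll press down 39 mm.

Request:
arm_command([
  [[0, 0.005, 0, 0, 0, 0], [0, 0.005, 0, 0, 0, 0], [0, 0.005, 0, 0, 0, 0], [0, 0.006, 0, 0, 0, 0], [0, 0.006, 0, 0, 0, 0], [0, 0.006, 0, 0, 0, 0], [0, 0.006, 0, 0, 0, 0], [0, 0, 0, 0, 0, 0], [0, 0, 0, 0, 0, 0]],
])

```text
time: 4.18
ee_pos: [0.5503, 0.0199, 0.1227]
eef_rot: [0.706, 0.04, -0.041, -0.706]
ft_force: [-2.1, 0.1, 1.7]
width: 0.0873
```

```bash
python3 -c "
from h import *
import cv2
c=look('3_ws')['side']['pixels']
cv2.imwrite('pics/s3z.png',cv2.resize(c[150:310,240:380],None,fx=4,fy=3.75,interpolation=cv2.INTER_CUBIC))"
```

```text
t 4.1833 tcp in lip frame mm [ -7.9  -0.4 -37.3] toolx in box [ 1.     0.005 -0.002] tooly [-0.002 -0.    -1.   ] F box [-2.11  0.29  1.7 ] w 0.08726274283835257 q [-0.56  0.27  0.51  1.81 -0.14  1.11  0.12]
```

View pics/s3z.png

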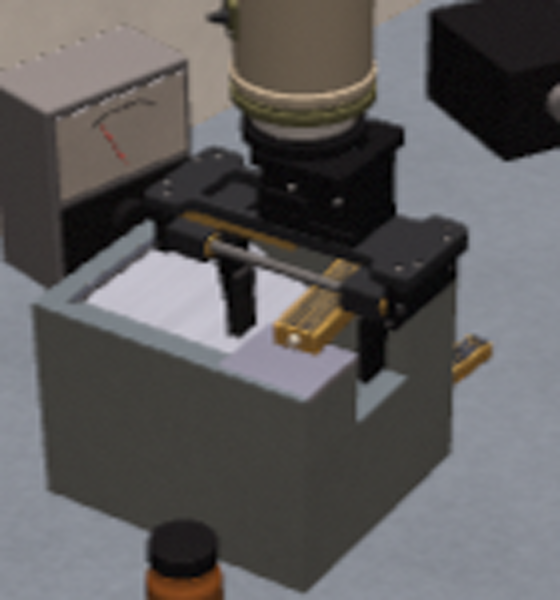

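View pics/wrist_3_ws.png

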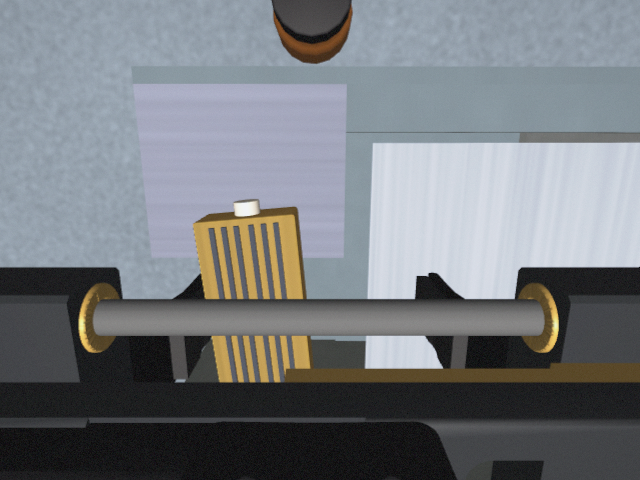

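The flap is held open and the resistor has not moved on the rails, with a reaction of 1.7 N up. Now I'll push gently forward.

Request:
arm_command([
  [[0.003, 0, 0, 0, 0, 0], [0.003, 0, 0, 0, 0, 0], [0.002, 0, 0, 0, 0, 0], [0.002, 0, 0, 0, 0, 0], [0.002, 0, 0, 0, 0, 0], [0.002, 0, 0, 0, 0, 0], [0.002, 0, 0, 0, 0, 0], [0.002, 0, 0, 0, 0, 0], [0.002, 0, 0, 0, 0, 0], [0.002, 0, 0, 0, 0, 0], [0, 0, 0, 0, 0, 0]],
])

```text
time: 5.2
ee_pos: [0.5735, 0.0226, 0.1235]
eef_rot: [0.706, 0.041, -0.041, -0.706]
ft_force: [-2.3, -0.1, 2.2]
width: 0.0869
```

```bash
python3 -c "
from h import *
import cv2
c=look('4_ws')['side']['pixels']
cv2.imwrite('pics/s4z.png',cv2.resize(c[150:310,240:380],None,fx=4,fy=3.75,interpolation=cv2.INTER_CUBIC))"
```

```text
t 5.2 tcp in lip frame mm [ 15.4  -0.3 -36.5] toolx in box [1.    0.005 0.   ] tooly [ 0. -0. -1.] F box [-2.33  0.21  2.19] w 0.08685834441179117 q [-0.54  0.32  0.51  1.75 -0.17  1.12  0.13]
```

View pics/s4z.png

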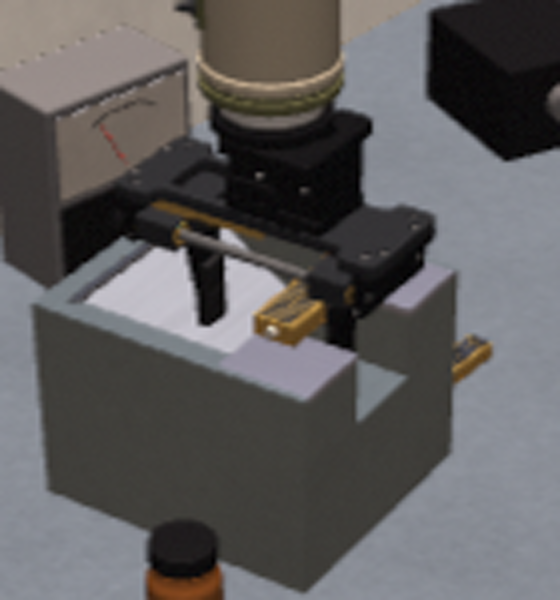

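View pics/wrist_4_ws.png

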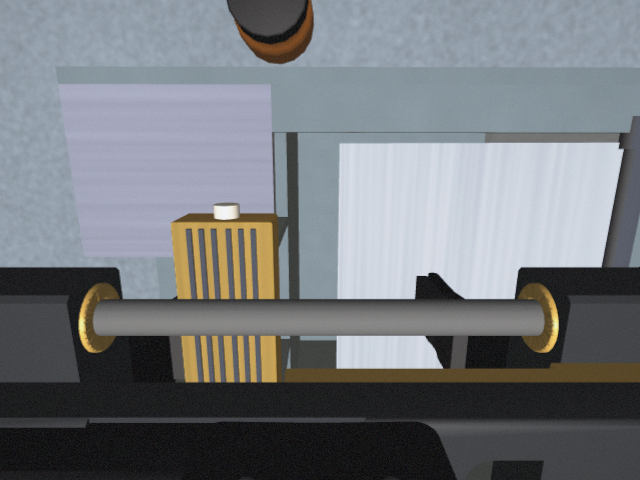

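The resistor is flush on the finger and moving (wrist view, front edge at column 277, rail end at 273). The flap has opened further. I'll push past the lip.

Request:
arm_command([
  [[0.002, 0, 0, 0, 0, 0], [0.002, 0, 0, 0, 0, 0], [0.002, 0, 0, 0, 0, 0], [0.002, 0, 0, 0, 0, 0], [0.002, 0, 0, 0, 0, 0], [0.002, 0, 0, 0, 0, 0], [0.0015, 0, 0, 0, 0, 0], [0.0015, 0, 0, 0, 0, 0], [0, 0, 0, 0, 0, 0], [0, 0, 0, 0, 0, 0]],
])

```text
time: 6.13
ee_pos: [0.5881, 0.0243, 0.1235]
eef_rot: [-0.706, -0.041, 0.041, 0.706]
ft_force: [-4.3, -0.5, 1.6]
width: 0.0867
```

```bash
python3 -c "
from h import *
import cv2
c=look('5_ws')['side']['pixels']
cv2.imwrite('pics/s5z.png',cv2.resize(c[150:310,240:380],None,fx=4,fy=3.75,interpolation=cv2.INTER_CUBIC))"
```

```text
t 6.1333 tcp in lip frame mm [ 30.1  -0.3 -36.5] toolx in box [1.    0.004 0.   ] tooly [ 0.  0. -1.] F box [-4.37 -0.04  1.65] w 0.08671650432917655 q [-0.53  0.35  0.5   1.71 -0.18  1.13  0.14]
```

View pics/s5z.png

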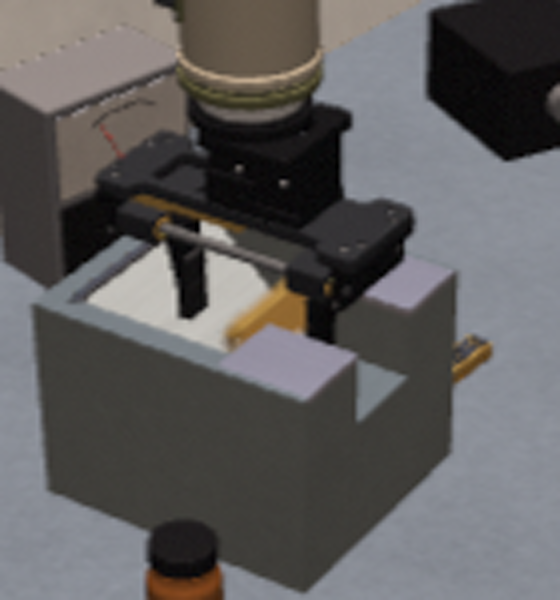

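View pics/wrist_5_ws.png

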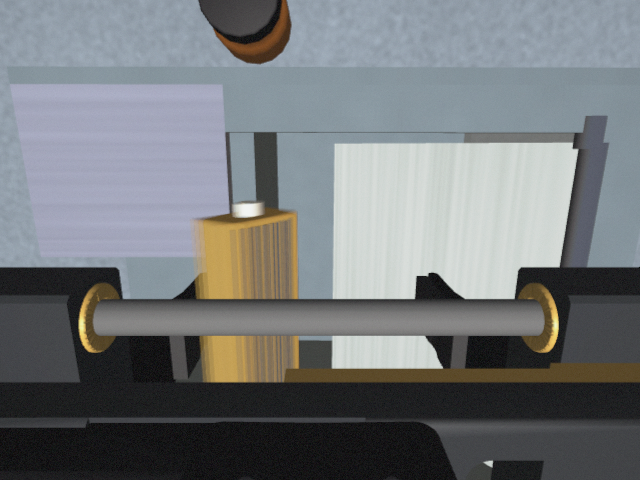

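It is tipping: the wrist view shows its rear side face turned up at (225,300). I'll hold still and look again.

Request:
arm_command([
  [[0, 0, 0, 0, 0, 0], [0, 0, 0, 0, 0, 0], [0, 0, 0, 0, 0, 0], [0, 0, 0, 0, 0, 0], [0, 0, 0, 0, 0, 0], [0, 0, 0, 0, 0, 0]],
])

```text
time: 6.73
ee_pos: [0.5881, 0.0243, 0.1237]
eef_rot: [-0.706, -0.041, 0.041, 0.706]
ft_force: [-3.2, -0.1, 2.0]
width: 0.087
```

```bash
python3 -c "
from h import *
import cv2
c=look('6_ws')['side']['pixels']
cv2.imwrite('pics/s6z.png',cv2.resize(c[150:310,240:380],None,fx=4,fy=3.75,interpolation=cv2.INTER_CUBIC))"
```

```text
t 6.7333 tcp in lip frame mm [ 30.2  -0.3 -36.3] toolx in box [1.    0.004 0.   ] tooly [ 0.  0. -1.] F box [-3.18  0.22  1.96] w 0.08703891442197687 q [-0.53  0.35  0.5   1.71 -0.18  1.13  0.14]
```

View pics/s6z.png

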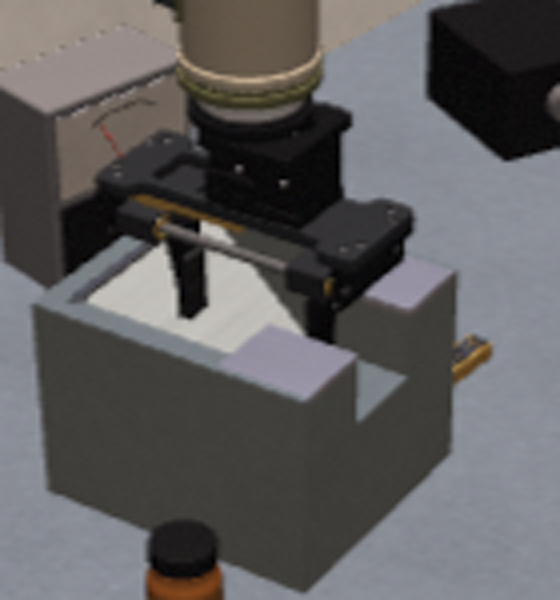

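View pics/wrist_6_ws.png

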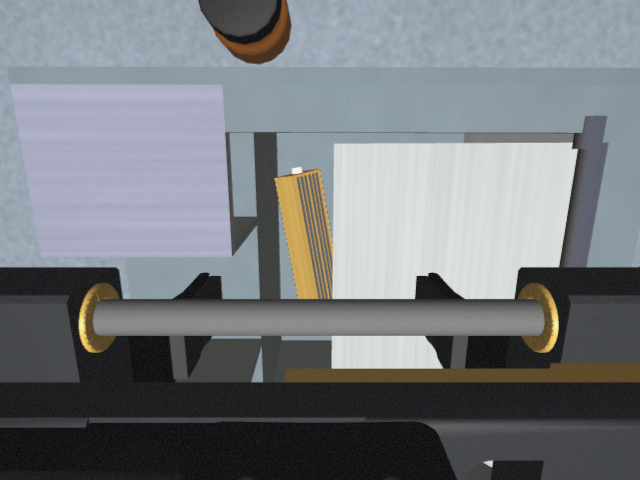

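The resistor has dropped through: it appears small and deep at (305,240), past the flap's edge, and the flap is still held. I'll check that it has settled before withdrawing.

Request:
arm_command([
  [[0, 0, 0, 0, 0, 0], [0, 0, 0, 0, 0, 0], [0, 0, 0, 0, 0, 0], [0, 0, 0, 0, 0, 0], [0, 0, 0, 0, 0, 0], [0, 0, 0, 0, 0, 0]],
])

```text
time: 7.33
ee_pos: [0.5881, 0.0243, 0.1236]
eef_rot: [-0.706, -0.041, 0.041, 0.706]
ft_force: [-2.9, -0.5, 1.9]
width: 0.0876
```

```bash
python3 - <<'E'
from h import *
w=wristcam(look('7_w')['wrist']);B,_=pickle.load(open("pose.pkl","rb"))
import cv2
a=pickle.load(open("wrist_6_ws.pkl","rb"))["pixels"]
print("diff",cv2.absdiff(a,w["pixels"])[160:300,260:340].mean())
# ray of resistor's visible edge length: 305 across between ends; compare with heights
f=240/np.tan(np.radians(w["fovy"]/2))
for z in (.01,.02,.05,.1):
    o=[]
    for p in ((276,180),(320,171)):
        d=w["R"].T@np.array([(p[0]-w["cx"])/f,(p[1]-w["cy"])/f,1]);C=-w["R"].T@w["t"]
        X=C+d*(z-C[2])/d[2];c,s=np.cos(B[3]),np.sin(B[3]);e=X[:2]-B[:2];o.append([c*e[0]+s*e[1],-s*e[0]+c*e[1]])
    print(z,np.round(np.array(o)*1e3,1).tolist(),"apart",np.linalg.norm(np.subtract(*o))*1e3)
E
```

```text
t 7.3333 tcp in lip frame mm [ 30.1  -0.3 -36.4] toolx in box [1.    0.005 0.   ] tooly [ 0.  0. -1.] F box [-2.93 -0.17  1.9 ] w 0.08755281413666295 q [-0.53  0.35  0.5   1.71 -0.18  1.13  0.14]
diff 2.2023214285714285
0.01 [[-0.5, 42.0], [30.6, 48.4]] apart 31.795298284351375
0.02 [[0.6, 42.9], [30.6, 49.0]] apart 30.63803976193016
0.05 [[3.8, 45.5], [30.4, 51.0]] apart 27.16626419466622
0.1 [[9.2, 49.9], [30.2, 54.2]] apart 21.37997158255976
```

View pics/wrist_7_w.png

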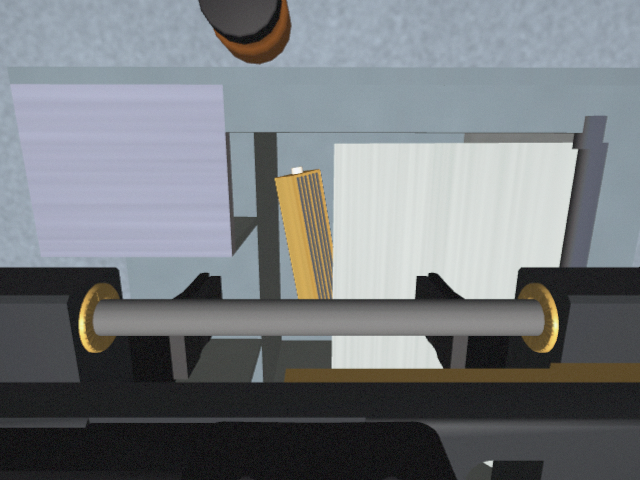

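The resistor is at rest near the bin floor: its end measures about 31 mm across only at z ≈ 0.02. Now I'll withdraw, back along the notch and then straight up.

Request:
arm_command([
  [[-0.007, 0, 0, 0, 0, 0], [-0.007, 0, 0, 0, 0, 0], [-0.007, 0, 0, 0, 0, 0], [0, -0.005, 0, 0, 0, 0], [0, -0.007, 0, 0, 0, 0], [0, -0.008, 0, 0, 0, 0], [0, -0.008, 0, 0, 0, 0], [0, -0.01, 0, 0, 0, 0], [0, -0.02, 0, 0, 0, 0], [0, -0.03, 0, 0, 0, 0], [0, -0.03, 0, 0, 0, 0], [0, -0.03, 0, 0, 0, 0]],
])

```text
time: 8.38
ee_pos: [0.5673, 0.0218, 0.2738]
eef_rot: [0.706, 0.041, -0.04, -0.706]
ft_force: [0.5, 0.1, 0.5]
width: 0.0869
```

Request:
arm_command([
  [[0, -0.01, 0, 0, 0, 0], [0, 0, 0, 0, 0, 0], [0, 0, 0, 0, 0, 0], [0, 0, 0, 0, 0, 0], [0, 0, 0, 0, 0, 0], [0, 0, 0, 0, 0, 0]],
])

```text
time: 8.88
ee_pos: [0.5667, 0.0219, 0.2805]
eef_rot: [0.706, 0.04, -0.041, -0.706]
ft_force: [0.6, -0.1, 0.6]
width: 0.0871
```

```bash
python3 -c "
from h import *
import cv2
c=look('8_wst')['side']['pixels']
cv2.imwrite('pics/s8z.png',cv2.resize(c[150:310,240:380],None,fx=4,fy=3.75,interpolation=cv2.INTER_CUBIC))"
```

```text
t 8.8833 tcp in lip frame mm [  8.6  -0.3 120.5] toolx in box [ 1.     0.005 -0.002] tooly [-0.002 -0.    -1.   ] F box [ 0.55 -0.2   0.63] w 0.08708856018348096 q [-0.58  0.19  0.53  1.55 -0.09  1.43  0.08]
```

View pics/s8z.png

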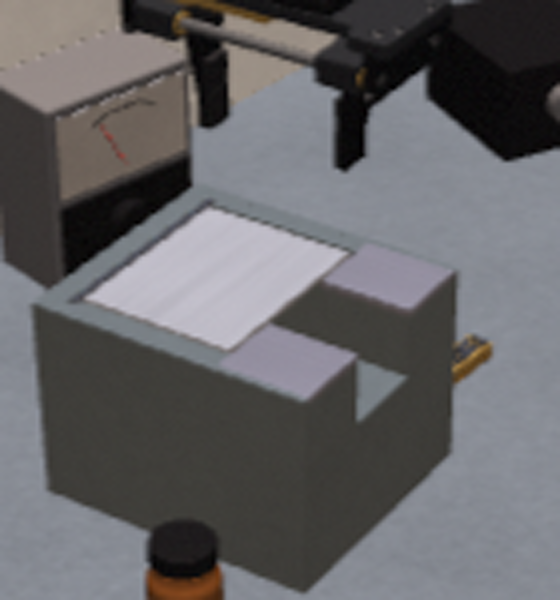

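View pics/wrist_8_wst.png

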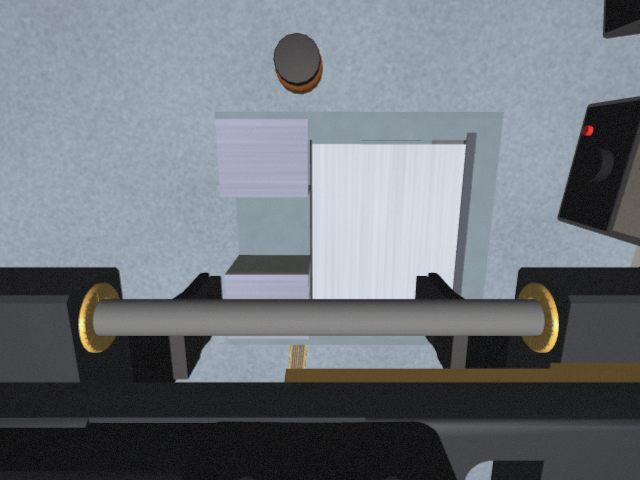

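View pics/top_8_wst.png

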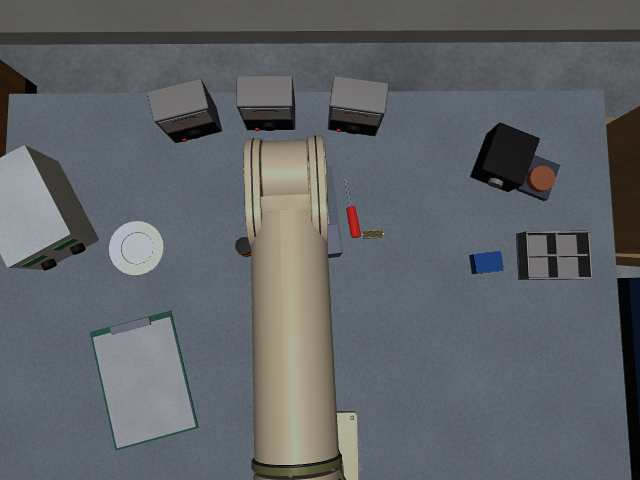

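The flap is shut flush, the rails are empty and the gripper is clear of everything. The other things on the bench look unmoved.

```bash
python3 -c "
from bench import r
print(r.close_job())"
```

```text
the job is handed in; nothing more can be done
None
```

The power resistor is in the reject box and the flap has sprung shut over it. I handed the job in at about 9 s of the 32 s allowed; no verdict is reported.

- **What I did:** I lowered the open gripper with one finger in the notch behind the resistor and the other on the flap. I pressed the flap about 36 mm down at the finger, then pushed the resistor gently over the lip. The flap stayed held for about 1.2 s after the resistor tipped, until it was lying still. I then backed off and went straight up.
- **Forces:** the wrist force read at most about 5 N at the end of each move. I did not measure the finger force on the resistor or the flap angle separately; the flap angle should have been about 0.5 rad, rising to about 0.9 rad.
- **Last checks:**
  - In the side and wrist views the flap is flush and the rails are empty.
  - The gripper is 120 mm above the rails.
  - Before the flap shut, the resistor was at rest near the bin floor, at a height of about 0.02 m.
  - The jar, screwdriver, small resistor, terminal block and dish look unmoved. The arm half hides the jar in the last top view, but the side view shows it in place.
- **What disagreed:** some of the box and resistor points I picked by eye in the wrist view were off by up to 12 px across the box. In the push direction it agreed with the other views to about 1 mm.

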